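Lay the sanding block flat and shut the tool drawer on its catch

TASK

The drawer of the little bench chest will not shut because the sanding block stands on its long edge in it, too tall to pass under the front rail. Tip the block over so that it lies flat on the drawer floor with its abrasive-paper face down, then push the drawer home until you feel its spring catch snap in and hold it, without ramming it hard against the buffer behind. Leave the jar, the offcut and the screwdriver where they are.

Things in the scene. Friction and masses are not known exactly. Their poses are not given: they have to be found in the camera images.
- bench_chest: wooden bench chest with one drawer, fixed to the table: 300 wide (y) x 233 deep (x) x 100 mm high. Origin: under its middle at table height; z up, x to its back. A rail over the drawer opening, its face at x = -102.5 mm, ends 74 mm above the table; the top runs 16 mm, the sides 28 mm further forward. A tin (39 mm high) and a pencil stay on the back half of the top.
- drawer (a joint): opening of the drawer in m, at most 0.168; it slides out to the chest's -x; at 0 the front would touch the rail. The hidden catch was screwed in by eye: the drawer seats somewhere between 0.001 and 0.027, not known beforehand. The sprung roller resists from 14 mm before the seat (10 to 13 N), has its crest 5 mm before it, then draws the drawer in.
- drawer_front (a point): centre of the outer face of the drawer front, 50 mm above the table; axes as the chest's (x points into the chest). The front is 271 mm wide, 24 mm thick, from 18 to 84 mm above the table; two wooden knobs (28 mm across) stand out 25 mm, 85 mm either side of the centre; a thin card frame lies between them.
- bay (a point): centre of the floor of the drawer's large (left, +y) compartment, 23 mm above the table; axes as the chest's. It is 172 mm long (x) by 160 mm wide (y). Above its floor the drawer sides and back end at 43 mm, the divider on its -y side at 38 mm, the front at 61 mm. The spanner, hinge and dowel beyond the divider are fixed in the drawer.
- sanding_block: cork sanding block 116 (its x) x 61 (its y) x 36 mm (its z), 60 g. Origin: centre of its abrasive-paper face (dark reddish sheet, 116 x 61); z points from that face through the cork to the plain face. It starts standing on a long narrow edge, x along the drawer, z level
- block_center (a point): middle of the sanding block, 18 mm from its broad faces; axes as the block's
- nail_jar: clear jar of nails 66 mm across, 68 mm high, upright; origin at the centre of its underside
- offcut_1: wood offcut 90 x 45 x 22 mm lying flat; origin at the centre of its underside
- driver_2: screwdriver 177 mm long, 25 mm handle, lying along its x; origin under its middle
- buffer (a joint): travel in m of the sprung rubber buffer behind the drawer: 0 while the drawer does not touch it, a little under 0.001 when the catch holds the drawer seated against it, more when the drawer is pressed on (8 N per mm); it must not be rammed in by more than 4.5 mm

How it is judged:
At the end, for the whole second after the job is handed in: The drawer is seated: held by its catch against the buffer (buffer pressed in by more than 0.25 mm with nobody pushing) and at rest, and the sanding block rests flat (within 7 degrees) on the floor of the large compartment with its abrasive-paper face down (value of joint buffer above 0.00025 m and value of joint drawer below 0.03 m and velocity of joint drawer between -0.01 and 0.01 m/s and angle between sanding_block's own z axis and vertical below 0.12 rad and z of block_center in the frame of bay below 0.024 m and x of block_center in the frame of bay between -0.07 and 0.07 m and y of block_center in the frame of bay between -0.065 and 0.065 m and linear speed of sanding_block below 0.02 m/s); the robot touches nothing.
It fails at once if the drawer is forced past its catch: the buffer is pressed in by more than 4.5 mm (about 36 N) (value of joint buffer above 0.0045 m).
It fails at once if the jar is moved more than 3 cm or tipped over (distance of nail_jar from where it was at the start of the episode above 0.03 m or angle between nail_jar's own z axis and vertical above 0.5 rad).
It fails at once if the offcut is moved more than 3 cm (distance of offcut_1 from where it was at the start of the episode above 0.03 m).
It fails at once if the screwdriver is moved more than 3 cm (distance of driver_2 from where it was at the start of the episode above 0.03 m).
It also fails if it takes over 51 s, if anything falls off the work surface, if the arm or the gripper's body presses on something with over 40 N, if the wrist force passes 120 N, or if a joint passes its speed limit or range.

ROBOT

A 7-joint arm with a two-finger parallel gripper is mounted at the origin on a cart in front of the work surface, level with it; the furniture and walls round the work are solid. World frame = base frame: x ahead of the robot, y to its left, z up, the work surface at z = 0. Lengths are in m, angles in rad, forces in N, time in s.
With the tool pointing down it reaches from about 0.4 to 0.85 m from the base axis. Payload 4.5 kg.
Tool frame: the origin (TCP) lies at the very end of the fingers, on their centre line; the grasp point (between the pads) lies 19 mm behind it; z points along the fingers, y is the line along which they close (so a half turn about z gives the same grasp; the last joint's range is limited). The gripper opens to 88 mm and grips with 3 to 60 N. Pads are 18 mm wide; open, the fingers measure 123 mm over their backs; the gripper's body (75 mm by 187 mm) begins 45 mm behind the grasp point.
Start: joints at [-1.101, 0.689, -0.195, 1.565, 0.157, 0.902, -0.215], TCP at [0.264, 0.567, 0.207] pointing down, gripper open.
Joint ranges: [-3.01, 3.01], [-0.46, 2.08], [-1.47, 1.51], [0.13, 2.56], [-1, 4.14], [0.04, 2.09], [-2.66, 2.66]. Speed limits (rad/s): [2.57, 2.57, 3.14, 3.14, 3.14, 3.14, 3.14].

INTERFACE

Orientations are given as a unit quaternion [x, y, z, w].
In Python, from plant import r, eyes, nets gives the robot as it stands.
- The arm moves only by the shell command python3 -m pendant 'ROWS' [FORCE]. ROWS is JSON, a list of rows, each an object of numbers: "claw": the opening, from 0 (shut) to 1 (fully open); "dx", "dy", "dz": the shift along the world's x, y, z in mm; "twist": the turn about the world's z in rad. In form: [{"claw": .., "dx": .., "dy": .., "dz": .., "twist": ..}, ...]. A call has 1 to 8 rows; each row is the pose to reach, as a shift and turn from the pose commanded when the call began; what a row does not reach only later rows make up. A row lasts 1/10 s, in which the tool goes at most 50 mm and 8.59 degrees, less where a joint would pass 70% of its speed; a pose out of reach is approached as far as the arm can. A call with a gripper value outside its range is refused whole. The fingers move at their own pace and stop on an object; FORCE is the grip in N (left out, the last holds). Time passes only in rows, so rows that repeat a pose let the fingers close. It gives the time, the measured TCP pose, the force, the opening and the grip force at its end, in the units of the state.
- r.get_state(): the state, without advancing time (a new reading comes with each control period).
- eyes.snapshot(name): name is "side" or "top" or "wrist"; returns (picture, depth): 384x512x3 uint8, blue, green, red; 384x512 float32, m along the optical axis (not along the pixel's ray), 0 where there is no reading.
- eyes.camera_info(name): a dict with "K" (3x3 intrinsics, pixels), "world_to_cam" (4x4, takes a point from world to camera coordinates); the wrist camera has in their place "T_tool_cam" (4x4, takes a point from camera to tool coordinates, whose origin is the TCP and whose axes are the flange's). Camera axes: x right, y down, z forward; pixel columns grow to the right and rows downward; lengths in m; the calibration is good to about 2 mm. A picture is of the moment at which its call begins: read the wrist's pose just before it. camera_info takes no time and is no camera call.
- r.finish_job(): hands the job in; it is judged then, once.
Trained networks look in the newest picture that a camera, given by its name, has taken for a name from the list of things; names that differ only in an ending like _2 or _b are one class to them, and where a whole thing is asked for, a point or a joint stands for the part that bears it (a point fixed in the world has none). Each returns a list of dicts, best first, with "confidence" (0 to 1); they miss things now and then, are a little off and sometimes report something else, mostly with a low value. They report only what shows in the picture. A call takes as long as a camera call.
- nets.spot_in(camera, query): "box" ([left, top, width, height] as shares, 0 to 1, of the picture: columns of its width, rows of its height, round what is visible of it).
- nets.place_of(camera, query): "position" ([column, row] as shares, 0 to 1, of the picture: columns of its width, rows of its height: a listed point, or the origin of a listed thing).
The state is a dict: "clock": time; "q": joint angles; "qd": joint speeds; "joint_torque": joint torques, N m; "tool_pos": TCP position; "eef_rot": TCP orientation; "contact_force": force on the tool from outside, world axes, zero at the start; "moment": the same for the moment, N m; "opening": opening from 0.0 (shut) to 1.0 (fully open); "finger_force": force on a finger pad.
Only numpy, scipy, OpenCV 4.12 (cv2) and the standard library are available. Lean on these libraries where they do the work, as an engineer would, in place of code of your own. Each camera call takes 0.05 s, during which the arm holds its last target. There are 200 camera calls.

## Working session

There is one attempt and no reset: what is moved stays moved. The work goes in short steps, Python scripts to look and compute and a shell command to move; the robot and the scene stay as the last step left them, time stands still between calls to the robot, and variables do not carry over. Pictures are saved under pics/ and viewed, at most 10 in all, crops included, and the job is handed in when it is done.

```bash
mkdir -p pics; cat > h.py <<'E'
import numpy as np,cv2
from plant import r,eyes,nets
from scipy.spatial.transform import Rotation as R
def snap(cam):
    s=r.get_state(); p,d=eyes.snapshot(cam); i=eyes.camera_info(cam)
    if cam=='wrist':
        T=np.eye(4);T[:3,:3]=R.from_quat(s['eef_rot']).as_matrix();T[:3,3]=s['tool_pos'];M=T@np.array(i['T_tool_cam'])
    else: M=np.linalg.inv(np.array(i['world_to_cam']))
    K=np.array(i['K']); v,u=np.mgrid[:384,:512]
    c=np.stack([(u-K[0,2])/K[0,0]*d,(v-K[1,2])/K[1,1]*d,d],-1)
    W=c@M[:3,:3].T+M[:3,3]; W[d<=0]=np.nan
    return p,d,W,K,M
def atz(K,M,u,v,z):
    ray=M[:3,:3]@np.array([(u-K[0,2])/K[0,0],(v-K[1,2])/K[1,1],1]); return M[:3,3]+ray*(z-M[2,3])/ray[2]
E
python3 - <<'E'
from h import *
s=r.get_state();print(s)
ims=[]
for c in('top','side'):
    p,d,W,K,M=snap(c);np.savez('/tmp/'+c,p=p,W=W,K=K,M=M);print(c,M.round(2).tolist());ims.append(p)
    for q in('bench_chest','drawer_front','bay','sanding_block','block_center','nail_jar','offcut_1','driver_2'):
        for o in nets.place_of(c,q)[:2]:
            u,v=o['position'][0]*512,o['position'][1]*384
            w=W[min(int(v),383),min(int(u),511)]
            print(q,round(o['confidence'],2),int(u),int(v),w.round(3))
cv2.imwrite('pics/top.png',cv2.resize(ims[0],(800,600)));cv2.imwrite('pics/side.png',cv2.resize(ims[1],(800,600)))
E
```

```text
{'clock': 0.0, 'q': array([-1.10121723,  0.68997564, -0.19448282,  1.56631326,  0.1573382 ,
        0.90251202, -0.2150901 ]), 'qd': array([-0.00211801, -0.00114102, -0.00077331, -0.00176155, -0.00139848,
        0.00273917, -0.00046274]), 'joint_torque': array([-2.45878928e-04, -5.27559292e+01, -1.26659866e+00, -1.53432387e+01,
       -5.25467203e-02,  6.54935764e-03,  1.53907226e-04]), 'tool_pos': array([0.2636125 , 0.56594074, 0.20632272]), 'eef_rot': array([ 2.16125447e-01,  9.76365181e-01, -9.01405911e-04, -1.06076890e-04]), 'contact_force': array([-0.00526164, -0.32090804, -0.03648551]), 'moment': array([-0.04520909,  0.01472174,  0.01484887]), 'finger_force': 0.0, 'opening': 0.9983614704609923}
top [[-0.0, -0.99, 0.12, 0.38], [-1.0, 0.01, 0.03, 0.37], [-0.03, -0.12, -0.99, 0.91], [0.0, 0.0, 0.0, 1.0]]
bench_chest 0.95 318 116 [0.601 0.286 0.102]
drawer_front 0.56 413 239 [ 0.385  0.099 -0.001]
bay 0.78 355 202 [0.45  0.222 0.082]
sanding_block 0.6 367 202 [0.449 0.202 0.086]
block_center 0.83 359 211 [0.434 0.216 0.085]
nail_jar 0.94 285 299 [0.277 0.346 0.031]
offcut_1 0.75 236 240 [0.385 0.437 0.02 ]
driver_2 0.75 167 198 [0.465 0.57  0.023]
side [[1.0, -0.02, 0.01, 0.45], [-0.02, -0.65, 0.76, -0.29], [-0.01, -0.76, -0.65, 0.62], [0.0, 0.0, 0.0, 1.0]]
bench_chest 0.6 338 230 [0.59  0.193 0.1  ]
drawer_front 0.96 226 294 [0.394 0.114 0.034]
bay 0.88 261 250 [0.455 0.199 0.046]
sanding_block 0.63 259 244 [0.452 0.195 0.067]
sanding_block 0.16 179 214 [0.288 0.315 0.029]
block_center 0.62 252 242 [0.44  0.185 0.083]
nail_jar 0.91 175 214 [0.279 0.316 0.028]
offcut_1 0.65 230 185 [0.39  0.411 0.023]
driver_2 0.65 265 148 [0.475 0.564 0.015]
```

View pics/top.png

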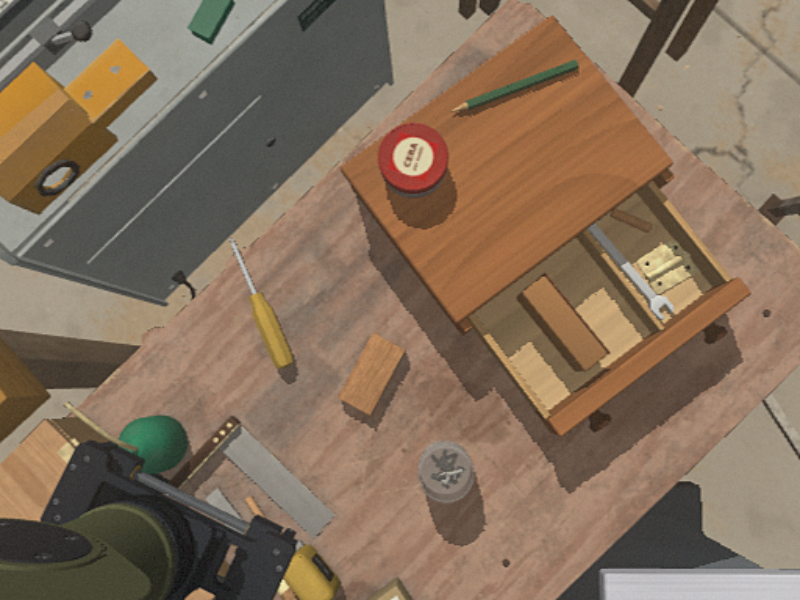

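View pics/side.png

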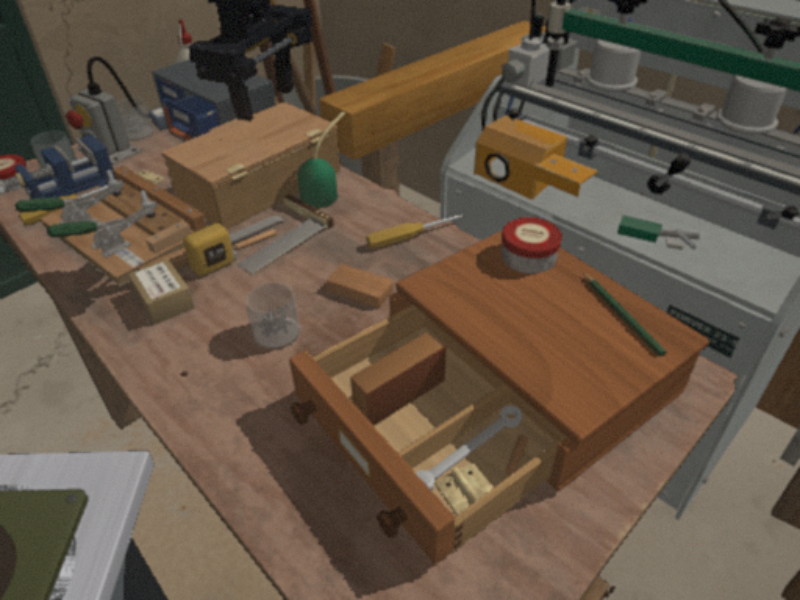

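The top view shows the block standing in the drawer's left bay, top edge from (525,290) to (605,360). The side view shows a dark reddish face turned to the divider (around (400,380)), probably the paper. Next I'll measure in the chest frame and check which face it is.

```bash
python3 - <<'E'
from h import *
D=np.load('/tmp/top.npz');W,p=D['W'],D['p']
m=(abs(W[...,2]-.101)<.006)&(W[...,0]>.38)&(W[...,1]<.45)
m=cv2.morphologyEx(m.astype(np.uint8),cv2.MORPH_OPEN,np.ones((5,5)))
P=W[m>0][:,:2].astype(np.float32);rc=cv2.minAreaRect(P);print('chest top',rc,np.median(W[m>0][:,2]));print(cv2.boxPoints(rc).round(3).tolist())
S=np.load('/tmp/side.npz')
for n,Q in(('top',D),('side',S)):
    W,p=Q['W'],Q['p']
    mm=(abs(W[...,2]-.085)<.006)&(abs(W[...,0]-.44)<.08)&(abs(W[...,1]-.21)<.09)
    k,l,st,_=cv2.connectedComponentsWithStats(mm.astype(np.uint8))
    for i in range(1,k):
        if st[i,4]>60:
            q=W[l==i];rc=cv2.minAreaRect(q[:,:2].astype(np.float32));print(n,st[i],q.mean(0).round(4),rc,p[l==i].mean(0).round())
p=S['p'];cv2.imwrite('pics/crop.png',cv2.resize(p[190:300,180:330],None,fx=5,fy=5,interpolation=cv2.INTER_CUBIC))
E
```

```text
chest top ((0.6210536956787109, 0.2755345404148102), (0.22481557726860046, 0.30799412727355957), 36.12015151977539) 0.10015007810050963
[[0.4390000104904175, 0.33399999141693115], [0.6209999918937683, 0.08500000089406967], [0.8029999732971191, 0.21699999272823334], [0.6209999918937683, 0.4659999907016754]]
top [ 334  175   57   62 1325] [0.4429 0.2111 0.0832] ((0.4430731236934662, 0.21094688773155212), (0.11519089341163635, 0.03649161756038666), 37.3704948425293) [ 73. 110. 150.]
top [371 221  45  33 597] [0.3823 0.1511 0.0838] ((0.3791947662830353, 0.15227431058883667), (0.024467524141073227, 0.0945175364613533), 36.22319030761719) [ 67. 104. 155.]
side [224 213  62  41 975] [0.443  0.2069 0.0838] ((0.4445993900299072, 0.2113170474767685), (0.11660252511501312, 0.03721539303660393), 37.28009033203125) [ 55.  84. 119.]
side [206 237  33  37 495] [0.3826 0.1494 0.0842] ((0.37971368432044983, 0.15257850289344788), (0.02404888905584812, 0.09499307721853256), 36.30044937133789) [ 51.  79. 120.]
```

View pics/crop.png

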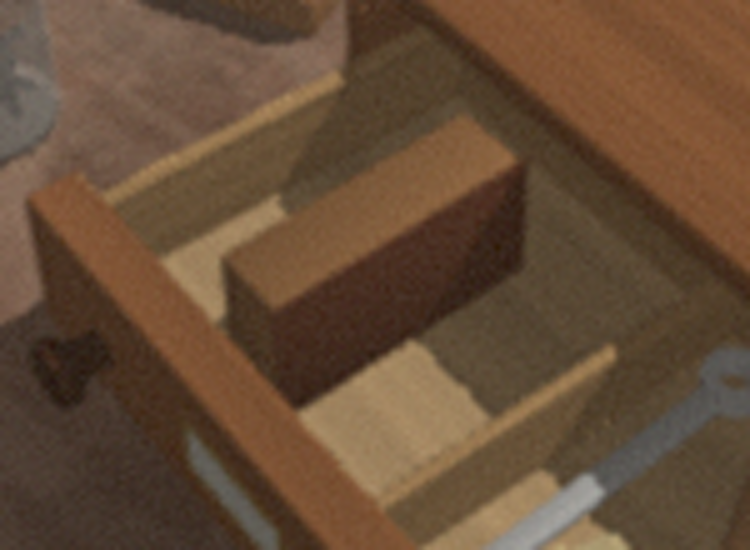

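The paper faces the divider, so the block must tip towards the divider (-y). I'll go above it now, and check the divider's position.

```bash
python3 -m pendant '[{"claw":0.65,"dx":22,"dy":-45,"dz":0,"twist":0.14},{"claw":0.65,"dx":45,"dy":-90,"dz":0,"twist":0.28},{"claw":0.65,"dx":68,"dy":-135,"dz":0,"twist":0.42},{"claw":0.65,"dx":90,"dy":-180,"dz":0,"twist":0.56},{"claw":0.65,"dx":113,"dy":-225,"dz":0,"twist":0.70},{"claw":0.65,"dx":136,"dy":-270,"dz":0,"twist":0.84},{"claw":0.65,"dx":158,"dy":-312,"dz":0,"twist":0.98},{"claw":0.65,"dx":180,"dy":-355,"dz":0,"twist":1.08}]' 10
cat >> h.py <<'E'
O=np.array([.6235,.2775]);a=np.radians(36.2);ex=np.array([np.cos(a),np.sin(a)]);ey=np.array([-ex[1],ex[0]])
def ch(P): P=np.asarray(P)[...,:2]-O; return np.stack([P@ex,P@ey],-1)
E
python3 - <<'E'
from h import *
for n in('top','side'):
    W=np.load(f'/tmp/{n}.npz')['W'];c=ch(W)
    m=(c[...,0]>-.22)&(c[...,0]<-.15)
    for y in np.arange(-.14,.15,.004):
        k=m&(abs(c[...,1]-y)<.002)
        if k.sum(): print(n[0],round(y,3),np.nanpercentile(W[k][:,2],90).round(3),end='; ')
    print()
print(ch([.443,.211]))
E
```

```text
clock: 1.7
tool_pos: [0.4449, 0.2096, 0.2073]
eef_rot: [-0.319, 0.948, -0.0, 0.0]
contact_force: [1.5, 0.3, -0.3]
opening: 0.649
finger_force: 0.0
t -0.136 0.066; t -0.132 0.068; t -0.128 0.066; t -0.124 0.04; t -0.12 0.03; t -0.116 0.031; t -0.112 0.032; t -0.108 0.033; t -0.104 0.034; t -0.1 0.032; t -0.096 0.029; t -0.092 0.029; t -0.088 0.03; t -0.084 0.028; t -0.08 0.03; t -0.076 0.03; t -0.072 0.028; t -0.068 0.026; t -0.064 0.031; t -0.06 0.032; t -0.056 0.032; t -0.052 0.031; t -0.048 0.024; t -0.04 0.062; t -0.036 0.062; t -0.032 0.06; t -0.028 0.025; t -0.024 0.025; t -0.02 0.025; t -0.016 0.026; t -0.012 0.025; t -0.008 0.026; t -0.004 0.025; t 0.0 0.025; t 0.004 0.025; t 0.008 0.025; t 0.012 0.025; t 0.016 0.025; t 0.02 0.025; t 0.024 0.025; t 0.032 0.081; t 0.036 0.085; t 0.04 0.086; t 0.044 0.085; t 0.048 0.085; t 0.052 0.085; t 0.056 0.085; t 0.06 0.085; t 0.064 0.085; t 0.068 0.085; t 0.072 0.077; t 0.076 0.025; t 0.08 0.025; t 0.084 0.025; t 0.088 0.025; t 0.092 0.025; t 0.096 0.025; t 0.1 0.025; t 0.104 0.025; t 0.108 0.025; t 0.112 0.025; t 0.116 0.024; t 0.12 0.02
[... 305 characters left out ...]
 0.03; s -0.08 0.031; s -0.076 0.032; s -0.072 0.031; s -0.068 0.026; s -0.064 0.032; s -0.06 0.032; s -0.056 0.032; s -0.052 0.031; s -0.048 0.025; s -0.044 0.025; s -0.04 0.059; s -0.036 0.063; s -0.032 0.062; s -0.012 0.026; s -0.008 0.025; s -0.004 0.025; s 0.0 0.025; s 0.004 0.025; s 0.008 0.025; s 0.012 0.025; s 0.016 0.025; s 0.02 0.025; s 0.024 0.025; s 0.028 0.025; s 0.032 0.074; s 0.036 0.082; s 0.04 0.085; s 0.044 0.085; s 0.048 0.085; s 0.052 0.085; s 0.056 0.085; s 0.06 0.085; s 0.064 0.085; s 0.068 0.084; s 0.072 0.081; s 0.104 0.024; s 0.108 0.024; s 0.112 0.024; s 0.116 0.025; s 0.12 0.025; s 0.124 0.062; s 0.128 0.065; s 0.132 0.068; s 0.136 0.066; 
[-0.18493161  0.05294146]
```

```bash
python3 -m pendant '[{"claw":0.65,"dx":-1,"dy":1,"dz":-45,"twist":0},{"claw":0.65,"dx":-1,"dy":1,"dz":-90,"twist":0},{"claw":0.65,"dx":-1,"dy":1,"dz":-115,"twist":0},{"claw":0.65,"dx":-1,"dy":1,"dz":-130,"twist":0},{"claw":0.65,"dx":-1,"dy":1,"dz":-145,"twist":0},{"claw":0.65,"dx":-1,"dy":1,"dz":-145,"twist":0}]' 10
python3 -m pendant '[{"claw":0.2,"dx":0,"dy":0,"dz":0,"twist":0},{"claw":0.2,"dx":0,"dy":0,"dz":0,"twist":0},{"claw":0.2,"dx":0,"dy":0,"dz":0,"twist":0},{"claw":0.2,"dx":0,"dy":0,"dz":0,"twist":0},{"claw":0.2,"dx":0,"dy":0,"dz":0,"twist":0}]' 10
```

```text
clock: 2.3
tool_pos: [0.4421, 0.2122, 0.0608]
eef_rot: [-0.317, 0.949, -0.0, -0.001]
contact_force: [0.1, 0.1, -0.6]
opening: 0.649
finger_force: 0.0
clock: 2.8
tool_pos: [0.4431, 0.2127, 0.0625]
eef_rot: [-0.316, 0.949, 0.0, 0.0]
contact_force: [-0.6, 0.2, -0.1]
opening: 0.221
finger_force: 0.0
```

```bash
python3 - <<'E'
from h import *
s=r.get_state();print(s['opening'],s['finger_force'])
p,d,W,K,M=snap('side');q,*_=snap('wrist')
cv2.imwrite('pics/a.png',np.hstack([cv2.resize(p[150:300,150:350],(400,300)),cv2.resize(q,(400,300))]))
E
```

```text
0.22086442991589272 0.0
```

View pics/a.png

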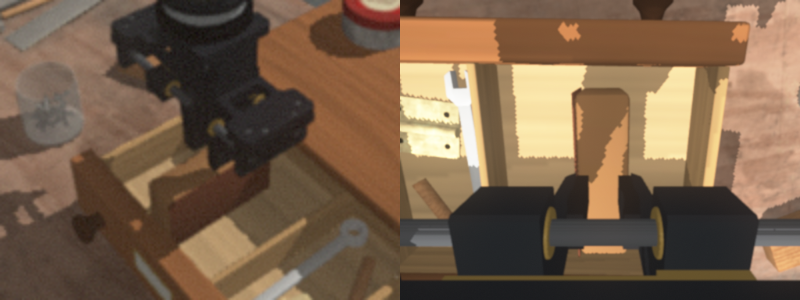

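The side view (left) shows the fingers straddling the block's top. The wrist view (right) shows the pads right beside it, at (588,200) and (625,200), but with no grip force yet. I'll close further.

```bash
python3 -m pendant '[{"claw":0,"dx":0,"dy":0,"dz":0,"twist":0},{"claw":0,"dx":0,"dy":0,"dz":0,"twist":0},{"claw":0,"dx":0,"dy":0,"dz":0,"twist":0},{"claw":0,"dx":0,"dy":0,"dz":0,"twist":0}]' 10
```

```text
clock: 3.3
tool_pos: [0.4428, 0.2127, 0.0621]
eef_rot: [-0.317, 0.949, 0.0, -0.0]
contact_force: [0.3, 0.2, -0.5]
opening: 0.003
finger_force: 0.0
```

```bash
python3 - <<'E'
from h import *
p,d,W,K,M=snap('side');q,*_=snap('wrist')
cv2.imwrite('pics/b.png',np.hstack([cv2.resize(p[170:290,180:300],(400,400)),cv2.resize(q,(400,400))]))
c=ch(W);m=(abs(W[...,2]-.085)<.004)&(c[...,0]>-.25)&(c[...,0]<-.12)&(c[...,1]>0)&(c[...,1]<.12)
print(cv2.minAreaRect(c[m].astype(np.float32)))
E
```

```text
((-0.19972439110279083, 0.05106350779533386), (0.08419313281774521, 0.03601549565792084), 1.6615365743637085)
```

View pics/b.png

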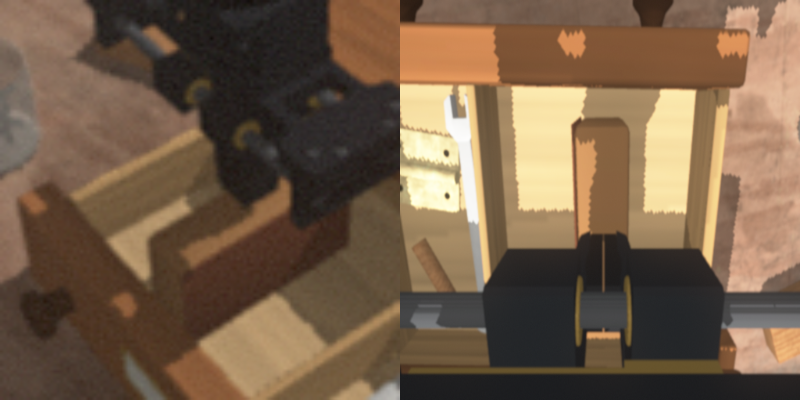

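The fingers are shut above the block's top edge (wrist view (605,240)), as if the tips were higher than reported. I'll measure the fingertip's real position.

```bash
python3 - <<'E'
from h import *
for n in('side','top','wrist'):
    p,d,W,K,M=snap(n);c=ch(W);dark=(p.max(-1)<60)&(abs(c[...,0]+.184)<.05)&(abs(c[...,1]-.05)<.05)&(W[...,2]<.18)&(W[...,2]>.03)
    print(n,dark.sum(), W[dark][:,2].min() if dark.any() else 0)
    if dark.any():
        for z in np.arange(.05,.18,.01):
            k=dark&(abs(W[...,2]-z)<.005)
            if k.sum()>3: print(round(z,3),k.sum(),c[k].min(0).round(3),c[k].max(0).round(3))
print(r.get_state()['tool_pos'])
E
```

```text
side 550 0.030317421134585354
0.05 11 [-0.158  0.034] [-0.134  0.038]
0.06 8 [-0.15   0.035] [-0.135  0.036]
0.09 4 [-0.193  0.047] [-0.188  0.06 ]
0.1 43 [-0.195  0.039] [-0.176  0.066]
0.11 67 [-0.195  0.038] [-0.175  0.066]
0.12 60 [-0.195  0.036] [-0.177  0.067]
0.13 28 [-0.195  0.036] [-0.185  0.05 ]
0.14 14 [-0.195  0.036] [-0.179  0.041]
0.16 26 [-0.218  0.022] [-0.162  0.062]
0.17 170 [-0.219  0.001] [-0.152  0.098]
top 57 0.0447926414082217
0.16 7 [-0.217  0.084] [-0.179  0.085]
0.17 22 [-0.218  0.084] [-0.152  0.086]
wrist 25007 0.08925465503282831
0.09 53 [-0.195  0.046] [-0.191  0.064]
0.1 466 [-0.196  0.041] [-0.193  0.068]
0.11 670 [-0.196  0.04 ] [-0.183  0.068]
0.12 620 [-0.196  0.043] [-0.188  0.066]
0.13 708 [-0.196  0.044] [-0.19   0.065]
0.14 511 [-0.196  0.045] [-0.175  0.063]
0.15 166 [-0.19   0.047] [-0.175  0.062]
0.16 1351 [-0.219  0.023] [-0.179  0.085]
0.17 4809 [-0.219  0.   ] [-0.187  0.091]
[0.4428183  0.21260597 0.06213508]
```

```bash
python3 -m pendant '[{"claw":0.3,"dz":40},{"claw":0.3,"dz":70},{"claw":0.3,"dz":70},{"claw":0.3,"dz":70}]' 10
python3 - <<'E'
from h import *
s=r.get_state();T=s['tool_pos'];ims=[]
for n in('side','wrist'):
    p,d,W,K,M=snap(n);ims.append(p);D=W-T;c=np.stack([D[...,:2]@ex,D[...,:2]@ey],-1)
    k=(abs(c[...,0])<.02)&(abs(c[...,1])<.04)&(D[...,2]>-.02)&(D[...,2]<.06)
    print(n,k.sum(),D[k][:,2].min() if k.any() else 0, np.percentile(D[k][:,2],[1,5,50]) if k.any() else 0,T)
cv2.imwrite('pics/c.png',np.hstack([cv2.resize(ims[0][130:280,180:330],(400,400)),cv2.resize(ims[1],(400,400))]))
E
```

```text
side 650 -0.01998963831541565 [-0.01887183 -0.01492771  0.02135074] [0.4428183  0.21260597 0.06213508]
wrist 3898 0.013741949751282338 [0.01594929 0.01786255 0.02031664] [0.4428183  0.21260597 0.06213508]validation failed for argument at $[0]...
```

View pics/c.png

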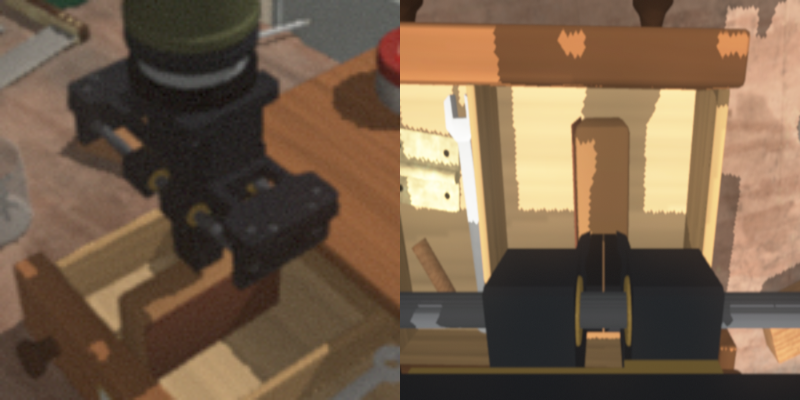

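The move was refused because every field is required, so this picture is the same as before.

```bash
python3 -m pendant '[{"claw":0.3,"dx":0,"dy":0,"dz":40,"twist":0},{"claw":0.3,"dx":0,"dy":0,"dz":70,"twist":0},{"claw":0.3,"dx":0,"dy":0,"dz":70,"twist":0},{"claw":0.3,"dx":0,"dy":0,"dz":70,"twist":0}]' 10
cat > tip.py <<'E'
from h import *
s=r.get_state();T=s['tool_pos'];print(T,s['opening'])
for n in('side','wrist'):
    p,d,W,K,M=snap(n);D=W-T;c=np.stack([D[...,:2]@ex,D[...,:2]@ey],-1)
    k=(abs(c[...,0])<.02)&(abs(c[...,1])<.06)&(D[...,2]>-.03)&(D[...,2]<.15)&(W[...,2]>.095)
    print(n,k.sum(),np.percentile(D[k][:,2],[0,1,5,50]).round(3),c[k].min(0),c[k].max(0))
E
python3 tip.py
```

```text
clock: 4.05
tool_pos: [0.4432, 0.2125, 0.1324]
eef_rot: [-0.316, 0.949, 0.0, 0.001]
contact_force: [0.2, -0.9, -0.3]
opening: 0.297
finger_force: 0.0
[0.44317383 0.21250148 0.13242489] 0.2970703215096837
side 1042 [0.031 0.034 0.038 0.111] [-0.01999633 -0.05928195] [0.01985119 0.05859633]
wrist 12475 [0.027 0.031 0.039 0.099] [-0.01999892 -0.05997116] [0.01043821 0.04480222]
```

The fingertips are really about 28 mm higher than the reported TCP, and both cameras agree on this. I'll allow for it: report z = tip − 0.028. Regrasp.

```bash
python3 -m pendant '[{"claw":0.65,"dx":0,"dy":0,"dz":0,"twist":0},{"claw":0.65,"dx":0,"dy":0,"dz":0,"twist":0},{"claw":0.65,"dx":0,"dy":0,"dz":-20,"twist":0},{"claw":0.65,"dx":0,"dy":0,"dz":-45,"twist":0},{"claw":0.65,"dx":0,"dy":0,"dz":-65,"twist":0},{"claw":0.65,"dx":0,"dy":0,"dz":-80,"twist":0},{"claw":0.65,"dx":0,"dy":0,"dz":-94,"twist":0},{"claw":0.65,"dx":0,"dy":0,"dz":-94,"twist":0}]' 10
python3 -m pendant '[{"claw":0.25,"dx":0,"dy":0,"dz":0,"twist":0},{"claw":0.25,"dx":0,"dy":0,"dz":0,"twist":0},{"claw":0.25,"dx":0,"dy":0,"dz":0,"twist":0},{"claw":0.25,"dx":0,"dy":0,"dz":0,"twist":0},{"claw":0.25,"dx":0,"dy":0,"dz":0,"twist":0}]' 10
```

```text
clock: 4.95
tool_pos: [0.4416, 0.2121, 0.0364]
eef_rot: [-0.317, 0.948, -0.001, -0.002]
contact_force: [-0.8, -1.0, -0.0]
opening: 0.647
finger_force: 0.0
clock: 5.45
tool_pos: [0.4433, 0.2127, 0.0387]
eef_rot: [-0.316, 0.949, 0.0, 0.001]
contact_force: [0.8, 0.1, 3.5]
opening: 0.405
finger_force: 10.0
```

Gripped at 36 mm. Now lift, shift 30 mm towards the left side, set down and release.

```bash
python3 -m pendant '[{"claw":0.25,"dx":0,"dy":0,"dz":6,"twist":0},{"claw":0.25,"dx":0,"dy":0,"dz":12,"twist":0},{"claw":0.25,"dx":-9,"dy":12,"dz":12,"twist":-0.02},{"claw":0.25,"dx":-18,"dy":24,"dz":12,"twist":-0.02},{"claw":0.25,"dx":-18,"dy":24,"dz":12,"twist":-0.02},{"claw":0.25,"dx":-18,"dy":24,"dz":6,"twist":-0.02},{"claw":0.25,"dx":-18,"dy":24,"dz":0,"twist":-0.02},{"claw":0.25,"dx":-18,"dy":24,"dz":0,"twist":-0.02}]' 10
python3 -m pendant '[{"claw":0.5,"dx":0,"dy":0,"dz":0,"twist":0},{"claw":0.55,"dx":0,"dy":0,"dz":0,"twist":0},{"claw":0.55,"dx":0,"dy":0,"dz":0,"twist":0},{"claw":0.55,"dx":0,"dy":0,"dz":20,"twist":0},{"claw":0.55,"dx":0,"dy":0,"dz":50,"twist":0},{"claw":0.55,"dx":0,"dy":0,"dz":90,"twist":0},{"claw":0.55,"dx":0,"dy":0,"dz":90,"twist":0}]' 10
python3 - <<'E'
from h import *
for n in ('side','wrist'):
    p,d,W,K,M=snap(n);c=ch(W);m=(abs(W[...,2]-.084)<.007)&(c[...,0]>-.248)&(c[...,0]<-.12)&(c[...,1]>-.03)&(c[...,1]<.125)
    print(n,m.sum(),cv2.minAreaRect(c[m].astype(np.float32)))
    f=(abs(W[...,2]-.084)<.004)&(c[...,0]<-.22)&(c[...,1]<.13)
    if f.any(): print('front',np.nanpercentile(c[f][:,0],[2,50,98]))
E
```

```text
clock: 6.25
tool_pos: [0.4253, 0.2354, 0.0374]
eef_rot: [-0.306, 0.952, -0.001, -0.0]
contact_force: [-0.1, 0.1, -1.1]
opening: 0.407
finger_force: 10.0
clock: 6.95
tool_pos: [0.427, 0.2384, 0.1319]
eef_rot: [-0.307, 0.952, 0.001, 0.004]
contact_force: [0.7, 0.9, 0.6]
opening: 0.548
finger_force: 0.0
side 967 ((-0.1848067045211792, 0.08159644901752472), (0.03662077337503433, 0.11564752459526062), 89.79899597167969)
front [-0.28218896 -0.27053236 -0.22565409]
wrist 7572 ((-0.18539339303970337, 0.08303696662187576), (0.0355197936296463, 0.11511950194835663), 89.85969543457031)
front [-0.2815578  -0.26935128 -0.22402992]
```

The block stands at chest y = 0.083. Next, close the fingers, go to its left with the tips above the drawer side, and push its top towards the divider.

```bash
python3 -m pendant '[{"claw":0,"dx":-14,"dy":20,"dz":0,"twist":0},{"claw":0,"dx":-28,"dy":39,"dz":0,"twist":0},{"claw":0,"dx":-28,"dy":39,"dz":-30,"twist":0},{"claw":0,"dx":-28,"dy":39,"dz":-60,"twist":0},{"claw":0,"dx":-28,"dy":39,"dz":-80,"twist":0},{"claw":0,"dx":-28,"dy":39,"dz":-88,"twist":0},{"claw":0,"dx":-28,"dy":39,"dz":-88,"twist":0}]' 10
python3 -m pendant '[{"claw":0,"dx":5,"dy":-7,"dz":0,"twist":0},{"claw":0,"dx":9,"dy":-13,"dz":0,"twist":0},{"claw":0,"dx":13,"dy":-18,"dz":0,"twist":0},{"claw":0,"dx":17,"dy":-23,"dz":0,"twist":0},{"claw":0,"dx":21,"dy":-28,"dz":0,"twist":0},{"claw":0,"dx":25,"dy":-34,"dz":0,"twist":0},{"claw":0,"dx":28,"dy":-39,"dz":0,"twist":0},{"claw":0,"dx":28,"dy":-39,"dz":0,"twist":0}]' 10
cat > look.py <<'E'
from h import *
import sys
p,d,W,K,M=snap('side');q,*_=snap('wrist')
cv2.imwrite(sys.argv[1],np.hstack([cv2.resize(p[130:290,170:330],(400,400)),cv2.resize(q,(400,400))]))
E
python3 look.py pics/d.png
```

```text
clock: 7.75
tool_pos: [0.3957, 0.2748, 0.0386]
eef_rot: [-0.307, 0.952, -0.001, -0.002]
contact_force: [0.1, 0.2, 1.3]
opening: 0.005
finger_force: 0.0
clock: 8.55
tool_pos: [0.4254, 0.2353, 0.0401]
eef_rot: [-0.306, 0.952, -0.0, -0.0]
contact_force: [-0.1, 0.2, 0.1]
opening: 0.006
finger_force: 0.0
```

View pics/d.png

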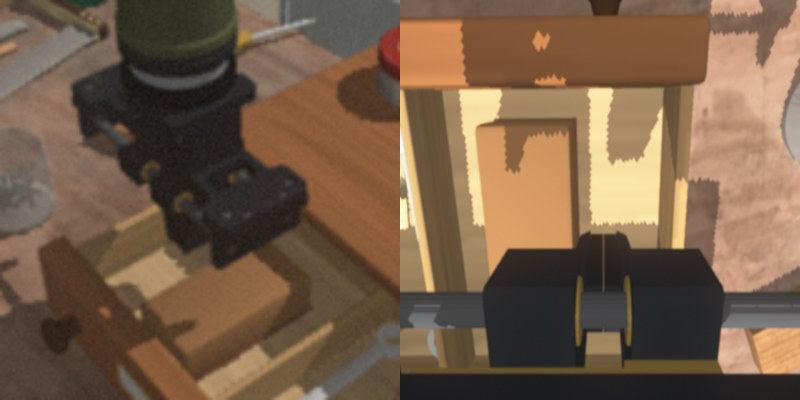

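The block lies flat with its plain cork face up, so the paper is down. Next: rise, go in front of the drawer front, and lower.

```bash
python3 -m pendant '[{"claw":0,"dx":0,"dy":0,"dz":35,"twist":0},{"claw":0,"dx":0,"dy":0,"dz":65,"twist":0},{"claw":0,"dx":-5,"dy":-40,"dz":65,"twist":0},{"claw":0,"dx":-12,"dy":-80,"dz":65,"twist":0},{"claw":0,"dx":-19,"dy":-120,"dz":65,"twist":0},{"claw":0,"dx":-26,"dy":-159,"dz":65,"twist":0},{"claw":0,"dx":-26,"dy":-159,"dz":65,"twist":0}]' 10
python3 - <<'E'
from h import *
s=r.get_state();print(ch(s['tool_pos']),R.from_quat(s['eef_rot']).as_matrix().round(2)[:,1])
for n in('side','top'):
    p,d,W,K,M=snap(n);c=ch(W)
    m=(abs(W[...,2]-.084)<.003)&(c[...,0]>-.32)&(c[...,0]<-.24)&(abs(c[...,1])<.14)
    print(n,np.percentile(c[m],[3,50,97],axis=0).round(3).tolist())
    b=(c[...,0]>-.25)&(c[...,0]<-.13)&(c[...,1]>-.02)&(c[...,1]<.1)&(abs(W[...,2]-.06)<.005)
    print('block',cv2.minAreaRect(c[b].astype(np.float32)),W[b][:,2].mean())
E
```

```text
clock: 9.35
tool_pos: [0.3961, 0.0715, 0.105]
eef_rot: [-0.304, 0.953, -0.002, -0.003]
contact_force: [0.1, -0.1, -0.1]
opening: 0.011
finger_force: 0.0
[-0.3051756  -0.03190881] [-0.58  0.82 -0.  ]
side [[-0.282, -0.134], [-0.272, -0.096], [-0.26, -0.053]]
block ((-0.18545742332935333, 0.03154195845127106), (0.1107325553894043, 0.05952577665448189), 0.9699562788009644) 0.05930426869862339
top [[-0.282, -0.126], [-0.271, 0.002], [-0.26, 0.128]]
block ((-0.18663781881332397, 0.033474672585725784), (0.060035284608602524, 0.11321787536144257), 89.84825897216797) 0.05868265782629162
```

Block confirmed flat: top at 59 mm, inside the bay. Lower and push.

```bash
python3 -m pendant '[{"claw":0,"dx":0,"dy":0,"dz":-30,"twist":0},{"claw":0,"dx":0,"dy":0,"dz":-60,"twist":0},{"claw":0,"dx":0,"dy":0,"dz":-76,"twist":0},{"claw":0,"dx":0,"dy":0,"dz":-76,"twist":0},{"claw":0,"dx":6,"dy":4,"dz":-76,"twist":0},{"claw":0,"dx":12,"dy":9,"dz":-76,"twist":0},{"claw":0,"dx":20,"dy":15,"dz":-76,"twist":0},{"claw":0,"dx":28,"dy":21,"dz":-76,"twist":0}]' 10
python3 -m pendant '[{"claw":0,"dx":10,"dy":7,"dz":0,"twist":0},{"claw":0,"dx":20,"dy":15,"dz":0,"twist":0},{"claw":0,"dx":30,"dy":22,"dz":0,"twist":0},{"claw":0,"dx":40,"dy":29,"dz":0,"twist":0},{"claw":0,"dx":50,"dy":37,"dz":0,"twist":0},{"claw":0,"dx":58,"dy":42,"dz":0,"twist":0},{"claw":0,"dx":62,"dy":45,"dz":0,"twist":0},{"claw":0,"dx":62,"dy":45,"dz":0,"twist":0}]' 10
cat > dr.py <<'E'
from h import *
s=r.get_state();f=s['contact_force'];print('tcp',ch(s['tool_pos']).round(4),'F along push',f[:2]@ex,s['clock'])
for n in('top','side'):
    p,d,W,K,M=snap(n);c=ch(W)
    m=(abs(W[...,2]-.084)<.003)&(c[...,0]>-.32)&(c[...,0]<-.121)&(abs(c[...,1])<.14)&((c[...,1]<-.03)|(c[...,1]>.07))
    print(n,'front outer',np.percentile(c[m][:,0],[2,50,98]).round(4))
E
python3 dr.py
```

```text
clock: 10.25
tool_pos: [0.4269, 0.1008, 0.0289]
eef_rot: [-0.308, 0.951, 0.0, -0.0]
contact_force: [-0.3, -2.1, -0.7]
opening: 0.006
finger_force: 0.6
clock: 11.05
tool_pos: [0.4895, 0.1453, 0.0292]
eef_rot: [-0.308, 0.952, 0.001, 0.001]
contact_force: [-0.6, -0.2, -0.4]
opening: 0.003
finger_force: 0.0
tcp [-0.1863 -0.0275] F along push -0.599018039188955 11.05
top front outer [-0.1745 -0.1619 -0.1515]
side front outer [-0.196 -0.166 -0.151]
```

Opening is about 0.0485. Now advance slowly, 2 mm per row.

```bash
for x in 1; do python3 -m pendant '[{"claw":0,"dx":1.6,"dy":1.2,"dz":0,"twist":0},{"claw":0,"dx":3.2,"dy":2.4,"dz":0,"twist":0},{"claw":0,"dx":4.8,"dy":3.5,"dz":0,"twist":0},{"claw":0,"dx":6.4,"dy":4.7,"dz":0,"twist":0},{"claw":0,"dx":8,"dy":5.9,"dz":0,"twist":0}]'; python3 dr.py; done
```

```text
clock: 11.65
tool_pos: [0.4969, 0.1494, 0.0292]
eef_rot: [-0.307, 0.952, -0.0, -0.0]
contact_force: [-0.7, 0.1, 1.3]
opening: 0.005
finger_force: 0.5
tcp [-0.1778 -0.0286] F along push -0.548306825613305 11.65
top front outer [-0.1673 -0.1553 -0.1441]
side front outer [-0.186  -0.1574 -0.1438]
```

```bash
python3 -m pendant '[{"claw":0,"dx":1.6,"dy":1.2,"dz":0,"twist":0},{"claw":0,"dx":3.2,"dy":2.4,"dz":0,"twist":0},{"claw":0,"dx":4.8,"dy":3.5,"dz":0,"twist":0}]'; python3 dr.py
```

```text
clock: 12.05
tool_pos: [0.5017, 0.153, 0.0291]
eef_rot: [-0.307, 0.952, -0.0, -0.0]
contact_force: [-0.5, -0.2, -0.1]
opening: 0.004
finger_force: 0.5
tcp [-0.1718 -0.0285] F along push -0.5041067352163506 12.05
top front outer [-0.1612 -0.1494 -0.1381]
side front outer [-0.18   -0.1514 -0.1378]
```

```bash
python3 -m pendant '[{"claw":0,"dx":1.6,"dy":1.2,"dz":0,"twist":0},{"claw":0,"dx":3.2,"dy":2.4,"dz":0,"twist":0},{"claw":0,"dx":4,"dy":2.9,"dz":0,"twist":0}]'
```

```text
clock: 12.45
tool_pos: [0.5031, 0.154, 0.0289]
eef_rot: [-0.307, 0.952, -0.001, -0.003]
contact_force: [-7.2, -4.2, 5.5]
opening: 0.008
finger_force: 4.0
```

```bash
python3 -m pendant '[{"claw":0,"dx":1.6,"dy":1.2,"dz":0,"twist":0},{"claw":0,"dx":3.2,"dy":2.4,"dz":0,"twist":0},{"claw":0,"dx":4,"dy":2.9,"dz":0,"twist":0}]'
```

```text
clock: 12.75
tool_pos: [0.5069, 0.1567, 0.0287]
eef_rot: [-0.307, 0.952, -0.001, -0.003]
contact_force: [-4.2, -3.0, 1.7]
opening: 0.01
finger_force: 2.5
```

In the roller zone. Small steps from here.

```bash
python3 -m pendant '[{"claw":0,"dx":0.8,"dy":0.6,"dz":0,"twist":0},{"claw":0,"dx":1.6,"dy":1.2,"dz":0,"twist":0}]'; python3 dr.py
```

```text
clock: 12.95
tool_pos: [0.5111, 0.1599, 0.0289]
eef_rot: [-0.307, 0.952, 0.0, -0.0]
contact_force: [0.4, -0.1, -0.4]
opening: 0.003
finger_force: 0.1
tcp [-0.1601 -0.0285] F along push 0.24991326013658272 12.95
top front outer [-0.1494 -0.1381 -0.1269]
side front outer [-0.1687 -0.138  -0.1246]
```

```bash
python3 -m pendant '[{"claw":0,"dx":0.8,"dy":0.6,"dz":0,"twist":0},{"claw":0,"dx":1.6,"dy":1.2,"dz":0,"twist":0}]'; python3 dr.py
```

```text
clock: 13.25
tool_pos: [0.5136, 0.1619, 0.0294]
eef_rot: [-0.307, 0.952, 0.0, 0.001]
contact_force: [-0.7, -1.1, -0.4]
opening: 0.008
finger_force: 0.0
tcp [-0.157  -0.0284] F along push -1.1725905144342441 13.25
top front outer [-0.1456 -0.1339 -0.1228]
side front outer [-0.1658 -0.1365 -0.1233]
```

```bash
python3 -m pendant '[{"claw":0,"dx":0,"dy":0,"dz":0,"twist":0},{"claw":0,"dx":0,"dy":0,"dz":0,"twist":0}]'; python3 dr.py; python3 -m pendant '[{"claw":0,"dx":0.8,"dy":0.6,"dz":0,"twist":0},{"claw":0,"dx":0.8,"dy":0.6,"dz":0,"twist":0}]'; python3 dr.py
```

```text
clock: 13.55
tool_pos: [0.5129, 0.1613, 0.0292]
eef_rot: [-0.307, 0.952, 0.0, 0.0]
contact_force: [0.9, -0.8, 0.5]
opening: 0.009
finger_force: 0.0
tcp [-0.1579 -0.0285] F along push 0.2680373760478604 13.55
top front outer [-0.1455 -0.1339 -0.1229]
side front outer [-0.1669 -0.1366 -0.1235]
clock: 13.85
tool_pos: [0.5138, 0.162, 0.0292]
eef_rot: [-0.307, 0.952, 0.0, 0.0]
contact_force: [0.3, 0.3, 0.2]
opening: 0.007
finger_force: 0.0
tcp [-0.1568 -0.0284] F along push 0.3914378233768848 13.85
top front outer [-0.1455 -0.1339 -0.123 ]
side front outer [-0.1659 -0.1362 -0.123 ]
```

The drawer went ahead of the finger and stays put. I'll nudge gently to feel the buffer.

```bash
python3 -m pendant '[{"claw":0,"dx":0.8,"dy":0.6,"dz":0,"twist":0},{"claw":0,"dx":1,"dy":0.8,"dz":0,"twist":0},{"claw":0,"dx":1,"dy":0.8,"dz":0,"twist":0}]'; python3 dr.py
```

```text
clock: 14.25
tool_pos: [0.5144, 0.1624, 0.0291]
eef_rot: [-0.307, 0.952, -0.0, -0.0]
contact_force: [0.5, -1.2, 0.2]
opening: 0.002
finger_force: 0.4
tcp [-0.156  -0.0285] F along push -0.24734287802487398 14.25
top front outer [-0.1454 -0.1339 -0.1227]
side front outer [-0.1652 -0.1362 -0.1231]
```

```bash
python3 -m pendant '[{"claw":0,"dx":0.8,"dy":0.6,"dz":0,"twist":0},{"claw":0,"dx":1.2,"dy":0.9,"dz":0,"twist":0},{"claw":0,"dx":1.2,"dy":0.9,"dz":0,"twist":0}]'; python3 dr.py
```

```text
clock: 14.65
tool_pos: [0.5149, 0.1627, 0.029]
eef_rot: [-0.307, 0.952, -0.001, -0.001]
contact_force: [-4.0, -2.6, 3.4]
opening: 0.005
finger_force: 2.4
tcp [-0.1555 -0.0285] F along push -4.7389482340423505 14.65
top front outer [-0.1449 -0.1332 -0.1221]
side front outer [-0.1642 -0.1353 -0.1224]
```

A stiff response, about 8 N/mm, so this is the buffer and the catch is in. Withdraw and check.

```bash
python3 -m pendant '[{"claw":0,"dx":-8,"dy":-6,"dz":0,"twist":0},{"claw":0,"dx":-20,"dy":-15,"dz":0,"twist":0},{"claw":0,"dx":-32,"dy":-24,"dz":0,"twist":0},{"claw":0,"dx":-32,"dy":-24,"dz":40,"twist":0},{"claw":0,"dx":-32,"dy":-24,"dz":80,"twist":0},{"claw":0,"dx":-32,"dy":-24,"dz":80,"twist":0},{"claw":0,"dx":-32,"dy":-24,"dz":80,"twist":0}]'; python3 dr.py; python3 look.py pics/e.png
```

```text
clock: 15.45
tool_pos: [0.4851, 0.14, 0.11]
eef_rot: [-0.307, 0.952, 0.0, 0.002]
contact_force: [-0.6, -0.0, 0.1]
opening: 0.004
finger_force: 0.0
tcp [-0.1929 -0.0292] F along push -0.4968011048360252 15.45
top front outer [-0.1458 -0.1343 -0.123 ]
side front outer [-0.1458 -0.136  -0.1227]
```

View pics/e.png

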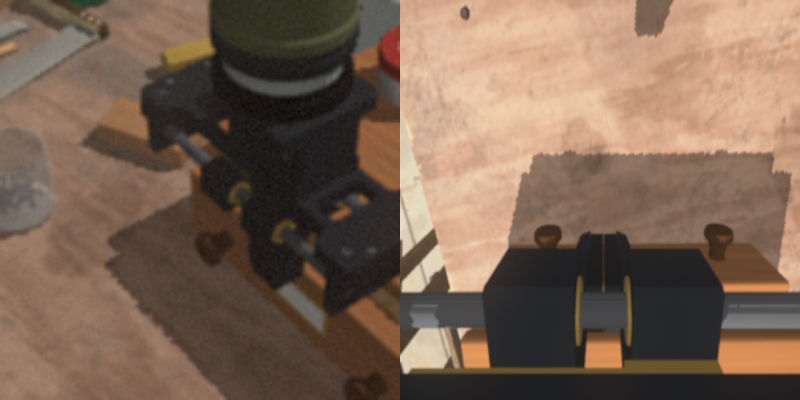

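The side view shows the drawer shut and held with the hand clear of it. The jar (30,180) and offcut (130,140) have not moved.

```bash
python3 -c "
from plant import r
print(r.finish_job())"
```

```text
the job is handed in; nothing more can be done
None
```

I tipped the sanding block flat with its paper face down and pushed the drawer in until the catch snapped and held (about 19 mm open, lightly against the buffer); the jar and offcut look untouched, I kept clear of the screwdriver but did not re-check it, and the job is handed in (no verdict was returned).

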